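# Run the carrier train home under the bench press

### The job

Five black nest carriers stand touching in a row in the feed rail of the bench press: from behind the last one, push the whole row along the rail as one train, without letting it come apart, until the leading carrier is fully home against the brass end stop under the ram, easing up to the stop rather than ramming it. Then push the red-knobbed keeper round until it is fully closed across the rail behind the last carrier, and move clear. Do it all by pushing with the fingers, touching no carrier but the last: nothing is gripped or lifted, and the spare carrier, mug, parts bin and tweezers are left alone.

Things in the scene. Friction and masses are not known exactly. Their poses are not given: they have to be found in the camera images.
- press: Grey-green lever press (ram raised) with a straight feed rail in front, on a dark base plate 150 x 530 mm; all fixed. Origin: bench top under the rail's centre line. y runs along the rail: +y to the open loading end, -y to the press. x is across it, +x to the keeper's hinge side, away from the robot. The head overhangs y -285 to -90 mm, 234 to 316 mm up; nothing overhangs the rest of the rail.
- stop_face (a point): Centre of the end stop's face at bed height (press frame: 0, -150, 62 mm). The stop is a brass block 50 mm wide, 30 mm high, under the ram (punch 32 mm wide, underside 150 mm above the bench). With the train home, carrier1 touches this face and the last carrier's rear face is 200 mm from it, towards the loading end.
- bed_end (a point): Middle of the open loading end of the rail, on the bed (press frame: 0, 200, 62 mm); nothing stands there at bed height. The bed is flat steel, 64 mm wide, 62 mm above the bench, from here to the stop, with two guide strips 8 mm wide and 8 mm high, inner faces 42 mm apart.
- carrier1: The leading carrier (nearest the stop). Black plastic block 40 x 40 mm, 24 mm high, with a bright round connector shell fixed in its top (28 mm flange, top 46 mm above its underside). Origin: centre of its underside; axes parallel to the press's. 60 to 110 g. The five start touching in a straight row.
- carrier2: Second carrier of the row. Black plastic block 40 x 40 mm, 24 mm high, with a bright round connector shell fixed in its top (28 mm flange, top 46 mm above its underside). Origin: centre of its underside; axes parallel to the press's. 60 to 110 g. The five start touching in a straight row.
- carrier3: Third carrier of the row. Black plastic block 40 x 40 mm, 24 mm high, with a bright round connector shell fixed in its top (28 mm flange, top 46 mm above its underside). Origin: centre of its underside; axes parallel to the press's. 60 to 110 g. The five start touching in a straight row.
- carrier4: Fourth carrier of the row. Black plastic block 40 x 40 mm, 24 mm high, with a bright round connector shell fixed in its top (28 mm flange, top 46 mm above its underside). Origin: centre of its underside; axes parallel to the press's. 60 to 110 g. The five start touching in a straight row.
- carrier5: The last carrier of the row, nearest the loading end: the one to push on, on its rear (+y) face. Black plastic block 40 x 40 mm, 24 mm high, with a bright round connector shell fixed in its top (28 mm flange, top 46 mm above its underside). Origin: centre of its underside; axes parallel to the press's. 60 to 110 g. The five start touching in a straight row.
- keeper (a joint): Angle of the keeper about its upright hinge, rad. 0: closed (hard stop), arm square across the rail, its face 3 mm behind the home place of the last carrier. Grows as it opens through the loading direction (along +y at 1.57) and outward to 2.5; starts at 1.8 to 2.4. Stays where it is left; 1 to 2 N at the knob moves it. At angle a the arm points to (-cos a, sin a) in press x, y.
- keeper_hinge (a point): On the keeper's hinge axis, at the underside of its arm (press frame: x 42 mm, y 58 mm, z 72 mm). The arm is a steel bar 10 mm wide and 10 mm thick (72 to 82 mm above the bench) reaching 58 mm from the axis.
- keeper_knob (a point): Near the middle of the keeper's upright red knob, 12 mm in diameter, 50 mm from the hinge axis, 94 mm above the bench; the knob's stem rises from the arm's top (82 mm) and the knob ends at 106 mm. Turns with the keeper.
- spare_carrier: Empty black carrier, 40 x 40 x 24 mm, without a shell, standing on the bench on the robot's side of the rail. Leave alone. Origin: centre of its underside.
- mug: White mug, 80 mm across, 92 mm high, on the bench beyond the loading end of the rail. Leave alone. Origin: centre of its underside.
- parts_bin: Black open bin of small pins, 100 x 140 mm, 38 mm high, on the bench on the far side of the rail. Leave alone. Origin: centre of its underside.
- tweezers: Steel tweezers, 130 mm long, 6 mm high, lying on the bench on the far side of the press. Leave alone. Origin: at the middle, on the bench.

How it is judged:
On the way, in this order (a step that is already met when the one before it is completed fails the run):
1. the whole train is home against the end stop (y of carrier1 in the frame of press below -0.127 m and y of carrier2 in the frame of press below -0.086 m and y of carrier3 in the frame of press below -0.046 m and y of carrier4 in the frame of press below -0.006 m and y of carrier5 in the frame of press below 0.034 m), for 0.2 s.
2. the keeper is closed behind the last carrier (value of joint keeper below 0.1 rad), for 0.2 s.
At the end, for the whole second after the job is handed in: Leading carrier within 3 mm of the end stop and every other carrier within 4 mm of its home place behind it, all five flat in the rail and at rest; keeper closed to within 0.1 rad (all of step 1 and z of carrier1 in the frame of press between 0.059 and 0.065 m and angle between each of carrier1, carrier2, carrier3, carrier4, carrier5's own z axis and vertical below 0.08 rad and x of carrier1 in the frame of press between -0.004 and 0.004 m and linear speed of each of carrier1, carrier2, carrier3, carrier4, carrier5 below 0.01 m/s and z of carrier2 in the frame of press between 0.059 and 0.065 m and x of carrier2 in the frame of press between -0.004 and 0.004 m and z of carrier3 in the frame of press between 0.059 and 0.065 m and x of carrier3 in the frame of press between -0.004 and 0.004 m and z of carrier4 in the frame of press between 0.059 and 0.065 m and x of carrier4 in the frame of press between -0.004 and 0.004 m and z of carrier5 in the frame of press between 0.059 and 0.065 m and x of carrier5 in the frame of press between -0.004 and 0.004 m and value of joint keeper below 0.1 rad); the robot touches nothing.
It fails at once if a carrier is lifted or tipped in the rail (z of any of carrier1, carrier2, carrier3, carrier4, carrier5 in the frame of press above 0.07 m or angle between any of carrier1, carrier2, carrier3, carrier4, carrier5's own z axis and vertical above 0.25 rad).
It fails at once if the row comes apart (a gap of more than 10 mm) (distance between carrier1 and carrier2 above 0.05 m or distance between carrier2 and carrier3 above 0.05 m or distance between carrier3 and carrier4 above 0.05 m or distance between carrier4 and carrier5 above 0.05 m).
It fails at once if the fingers touch a carrier other than the last (contact force between the fingers and carrier1 above 1 N or contact force between the fingers and carrier2 above 1 N or contact force between the fingers and carrier3 above 1 N or contact force between the fingers and carrier4 above 1 N).
It fails at once if the train is rammed into the end stop (over 50 N) (contact force between carrier1 and press above 50 N).
It fails at once if a bystander is moved (distance of any of spare_carrier, mug, parts_bin, tweezers from where it was at the start of the episode above 0.02 m).
It also fails if it takes over 45 s, if anything falls off the work surface, if the arm or the gripper's body presses on something with over 40 N, if the wrist force passes 120 N, or if a joint passes its speed limit or range.

### The arm

A 6-joint arm with a two-finger parallel gripper is mounted at the origin on the work surface. World frame = base frame: x ahead of the robot, y to its left, z up, the work surface at z = 0. Lengths are in m, angles in rad, forces in N, time in s.
With the tool pointing down it reaches from about 0.4 to 0.825 m from the base axis. Payload 7 kg.
Tool frame: the origin (TCP) lies on the centre line of the jaws, within the pads' length; the fingertips stand 25 mm ahead of it and the grasp point (between the pads) lies 6 mm ahead of it; z points along the fingers, y is the line along which they close (so a half turn about z gives the same grasp; the last joint's range is limited). The gripper opens to 88 mm and grips with 3 to 60 N. Pads are 19 mm wide; open, the fingers measure 130 mm over their backs; the gripper's body (78 mm by 193 mm) begins 47 mm behind the grasp point.
Start: joints at [-0.987, 0.359, 0.012, 0, -1.224, -0.288], TCP at [0.197, -0.646, 0.252] pointing down, gripper open.
Joint ranges: [-3.07, 3.07], [-1.43, 2.12], [-1.02, 1.25], [-3.03, 1.67], [-3.05, -0], [-3.03, 3.03]. Speed limits (rad/s): [2.39, 2.39, 3.01, 3.14, 3.14, 3.14].

### API

Orientations are given as [roll, pitch, yaw] about the fixed x, y, z axes, in that order (R = Rz(yaw) Ry(pitch) Rx(roll)).
In Python, from station import readout, vision, arm gives the robot as it stands. The module is installed in compiled form; this text tells all that it offers.
- The arm moves only by the tool carry_out, never from a script. Its argument "commands" is a list of rows, each an object with "dp": the shift along the tool's x, y, z in m, a list of three; "rotation": the turn, a rotation vector about the tool's x, y, z in degrees, a list of three. In form: [{"dp": [dx, dy, dz], "rotation": [wx, wy, wz]}, ...]. A call has 1 to 8 rows; each row shifts and turns the commanded pose from where the row before left it, along the tool's axes as they then stand; what a row does not reach is not made up. A row lasts 1/8 s, in which the tool goes at most 62.5 mm and 10.7 degrees, less where a joint would pass 70% of its speed; a pose out of reach is approached as far as the arm can. A call with a gripper value outside its range is refused whole. "grip" is the finger opening in m, from 0 to 0.0876, set as the call begins (left out, the last holds). The fingers move at their own pace and stop on an object; "force" is the grip in N (left out, the last holds). Time passes only in rows, so rows that do not move let the fingers close. It gives the time, the measured TCP pose, the force, the opening and the grip force at its end, in the units of the state.
- readout.get_state(): the state, without advancing time (a new reading comes with each control period).
- vision.grab_frame(name): name is "scene" or "top" or "wrist"; returns (picture, depth): 480x640x3 uint8, red, green, blue; 480x640 float32, m along the optical axis (not along the pixel's ray), 0 where there is no reading.
- vision.calibration(name): a dict with "fovy" (degrees; the focal length in pixels is half the picture's height over the tangent of half this angle, whatever the lens; pixels are square), "cx", "cy" (the principal point, pixels), "origin" and "attitude" of the camera in the world; the wrist camera has in their place "mount" (4x4, takes a point from camera to tool coordinates, whose origin is the TCP and whose axes are the flange's). Camera axes: x right, y down, z forward; pixel columns grow to the right and rows downward; lengths in m; the calibration is good to about 2 mm. A picture is of the moment at which its call begins: read the wrist's pose just before it. calibration takes no time and is no camera call.
- arm.job_done(): hands the job in; it is judged then, once.
Trained networks look in the newest picture that a camera, given by its name, has taken for a name from the list of things; names that differ only in an ending like _2 or _b are one class to them, and where a whole thing is asked for, a point or a joint stands for the part that bears it (a point fixed in the world has none). Each returns a list of dicts, best first, with "score" (0 to 1); they miss things now and then, are a little off and sometimes report something else, mostly with a low value. They report only what shows in the picture. A call takes as long as a camera call.
- vision.trace(label, camera): "pixels" (480x640 bool, what is visible of it) and "position" ([row, column] in pixels, amid what is visible of it).
The state is a dict: "t": time; "q": joint angles; "qd": joint speeds; "joint_efforts": joint torques, N m; "eef_pos": TCP position; "ee_rot": TCP orientation; "force": force on the tool from outside, world axes, zero at the start; "moment": the same for the moment, N m; "width": finger opening in m; "gripper_force": force on a finger pad.
Only numpy, scipy, OpenCV 4.12 (cv2) and the standard library are available. Lean on these libraries where they do the work, as an engineer would, in place of code of your own. Each camera call takes 0.05 s, during which the arm holds its last target. There are 200 camera calls.

## Working session

There is one attempt and no reset: what is moved stays moved. The work goes in short steps, Python scripts to look and compute and a tool call to move; the robot and the scene stay as the last step left them, time stands still between calls to the robot, and variables do not carry over. Pictures are saved under pics/ and viewed, at most 10 in all, crops included, and the job is handed in when it is done.

Besides the shell and the picture viewer there is one more tool, called after "Request:" by a JSON object that holds its "method" and its "body". carry_out: Moves the arm, as the interface text tells. Its arguments: {"type":"object","properties":{"commands":{"type":"array"},"grip":{"type":"number"},"force":{"type":"number"}},"required":["commands"]}

```bash
mkdir -p pics
cat > h.py <<'E'
import numpy as np, cv2
from scipy.spatial.transform import Rotation as R
from station import readout, vision, arm
def cam(name):
    c=vision.calibration(name); s=readout.get_state()
    pic,d=vision.grab_frame(name)
    f=240/np.tan(np.radians(c['fovy'])/2)
    if 'mount' in c:
        T=np.eye(4); T[:3,:3]=R.from_euler('xyz',s['ee_rot']).as_matrix(); T[:3,3]=s['eef_pos']; M=T@np.array(c['mount'])
    else:
        M=np.eye(4); a=np.array(c['attitude'],float)
        M[:3,:3]=a if a.shape==(3,3) else (R.from_euler('xyz',a).as_matrix() if a.size==3 else R.from_quat(a).as_matrix()); M[:3,3]=c['origin']
    v,u=np.mgrid[:480,:640]
    P=np.stack([(u-c['cx'])/f*d,(v-c['cy'])/f*d,d],-1)@M[:3,:3].T+M[:3,3]
    P[d==0]=np.nan
    return pic,P
def save(n,pic): cv2.imwrite('pics/'+n+'.png',pic[...,::-1])
E
python3 - <<'E'
from h import *
for n in('top','scene'):
    print(vision.calibration(n)); pic,P=cam(n); save(n+'1',pic)
    for l in['press','carrier1','keeper','keeper_knob','mug','spare_carrier','parts_bin']:
        for r in vision.trace(l,n)[:6]:
            m=r['pixels']; Q=P[m]; Q=Q[~np.isnan(Q[:,0])]
            print(n,l,round(r['score'],2),np.round(r['position']),m.sum(),np.round(np.median(Q,0),3) if len(Q) else None, np.round(np.percentile(Q[:,2],98),3) if len(Q) else None)
print(readout.get_state())
E
```

```text
{'fovy': 44.683386235344976, 'cx': 320.53815030385306, 'cy': 245.82498798530244, 'origin': array([0.3371312 , 0.12387162, 1.27938837]), 'attitude': array([-2.9645492 ,  0.00532511, -1.59059243])}
top press 0.57 [250. 474.] 21607 [ 0.517 -0.156  0.074] 0.376
top carrier1 0.97 [234. 401.] 371 [ 0.567 -0.038  0.089] 0.109
top carrier1 0.89 [233. 380.] 406 [0.579 0.    0.088] 0.108
top carrier1 0.79 [227. 361.] 379 [0.591 0.038 0.089] 0.11
top carrier1 0.7 [201. 365.] 209 [0.646 0.032 0.084] 0.108
top carrier1 0.63 [219. 341.] 366 [0.602 0.077 0.088] 0.108
top keeper 0.56 [202. 364.] 231 [0.645 0.032 0.084] 0.108
top keeper_knob 0.68 [198. 366.] 228 [0.644 0.031 0.084] 0.108
top mug 0.71 [187. 228.] 1634 [0.705 0.328 0.04 ] 0.095
top spare_carrier 0.78 [282. 304.] 330 [0.488 0.163 0.025] 0.031
top parts_bin 0.83 [160. 384.] 3081 [ 0.754 -0.024  0.007] 0.041
{'fovy': 47.662099097332266, 'cx': 319.75457218454767, 'cy': 238.10218999211446, 'origin': array([ 0.99464772, -0.00356954,  0.86877975]), 'attitude': array([-2.63544276, -0.00626048,  1.29363135])}
scene press 0.72 [262. 222.] 653 [ 
[... 627 characters left out ...]
] 6304 [ 0.75  -0.025  0.004] 0.038
{'t': 0.8, 'q': array([-9.86891839e-01,  3.58552160e-01,  1.18838084e-02, -2.87877504e-05,
       -1.22409954e+00, -2.88106213e-01]), 'qd': array([ 0.00161034, -0.0002153 ,  0.00089016,  0.00020699,  0.00031644,
        0.00023701]), 'joint_efforts': array([-3.16850237e-04, -5.82286263e+01,  2.93284392e+01,  7.00224414e+00,
        1.25217339e-02, -3.48811352e-05]), 'eef_pos': array([ 0.19674583, -0.64565204,  0.25157995]), 'ee_rot': array([-3.14157308e+00,  3.40395177e-05, -2.84580416e+00]), 'force': array([-0.78199556, -0.1743635 , -0.528784  ]), 'moment': array([ 0.00545667, -0.0755156 ,  0.02923911]), 'gripper_force': 0.0, 'width': 0.08748203119838596}
```

Run:
```python
from h import *
for n in('top','scene'):
    pic,P=cam(n); save(n+'2',cv2.resize(pic[130:400,230:550] if n=='top' else pic[150:390,60:380],None,fx=2.4,fy=2.4))
    C=[]
    for r in vision.trace('carrier1',n):
        Q=P[r['pixels']]; Q=Q[(Q[:,2]>.098)&(Q[:,2]<.115)]
        if len(Q)>20:
            c,rad=cv2.minEnclosingCircle(Q[:,:2].astype(np.float32)); C.append([*Q.mean(0),*c,rad,len(Q)])
    print(n,'shell tops (mean xyz, circ centre, rad)\n',np.round(C,4))
    z=P[...,2]; box=(P[...,0]>.45)&(P[...,0]<.72)&(P[...,1]>-.3)&(P[...,1]<.35)
    Q=P[box&(z>.066)&(z<.074)] if 0 else P[box&(z>.056)&(z<.074)]
    # robust: angle search for narrowest strip in u with long extent
    m=(box&(z>.056)&(z<.074)).astype(np.uint8)
    nl,L,S,_=cv2.connectedComponentsWithStats(m); k=1+S[1:,4].argmax()
    Q=P[L==k]
    for th in (-.34,-.32,-.30,-.28,-.26):
        ex=np.array([np.cos(th),np.sin(th)]);ey=np.array([-ex[1],ex[0]])
        a=Q[:,:2]@ex;b=Q[:,:2]@ey
        print(n,th,len(Q),'x',np.round(np.percentile(a,[1,5,95,99]),4),'y',np.round(np.percentile(b,[.5,2,98,99.5]),4))
    kn=[r for r in vision.trace('keeper_knob',n)]
    hsv=cv2.cvtColor(pic,cv2.COLOR_RGB2HSV); red=((hsv[...,0]<8)|(hsv[...,0]>172))&(hsv[...,1]>140)&(z>.08)&(z<.12)&box
    Q=P[red]; print('red',red.sum(),np.round([np.median(Q,0),Q.min(0),Q.max(0)],3))
```

```text
top shell tops (mean xyz, circ centre, rad)
 [[ 5.934e-01  3.710e-02  1.050e-01  5.936e-01  3.760e-02  1.080e-02
   8.300e+01]
 [ 5.819e-01 -1.200e-03  1.048e-01  5.822e-01 -1.100e-03  1.080e-02
   8.400e+01]
 [ 5.586e-01 -7.800e-02  1.052e-01  5.583e-01 -7.880e-02  1.100e-02
   8.200e+01]
 [ 5.700e-01 -3.960e-02  1.048e-01  5.703e-01 -3.970e-02  1.070e-02
   8.500e+01]
 [ 6.050e-01  7.550e-02  1.052e-01  6.059e-01  7.550e-02  1.050e-02
   8.100e+01]
 [ 6.613e-01  5.420e-02  1.059e-01  6.606e-01  5.440e-02  4.700e-03
   2.100e+01]]
top -0.34 2878 x [0.5124 0.5162 0.5808 0.5929] y [0.0043 0.0149 0.3599 0.3633]
top -0.32 2878 x [0.5187 0.5215 0.584  0.5956] y [-0.0063  0.004   0.3494  0.3523]
top -0.3 2878 x [0.5244 0.5258 0.587  0.5979] y [-0.0169 -0.0069  0.3384  0.3414]
top -0.28 2878 x [0.5263 0.5286 0.5906 0.6006] y [-0.0275 -0.0177  0.327   0.3303]
top -0.26 2878 x [0.5264 0.5297 0.5949 0.6038] y [-0.0381 -0.0285  0.3158  0.319 ]
red 31 [[0.661 0.054 0.106]
 [0.657 0.048 0.093]
 [0.667 0.059 0.111]]
scene shell tops (mean xyz, circ centre, rad)
 [[ 6.100e-01  7.480e-02  1.031e-01
[... 176 characters left out ...]
-1.700e-03  1.090e-02
   1.330e+02]
 [ 5.636e-01 -7.840e-02  1.031e-01  5.621e-01 -7.840e-02  1.130e-02
   1.320e+02]
 [ 5.982e-01  3.680e-02  1.031e-01  5.971e-01  3.700e-02  1.070e-02
   1.270e+02]]
scene -0.34 4865 x [0.5192 0.5252 0.5898 0.6079] y [0.0066 0.015  0.3605 0.3638]
scene -0.32 4865 x [0.5255 0.5312 0.5908 0.6124] y [-0.0052  0.0039  0.3493  0.3527]
scene -0.3 4865 x [0.5311 0.5356 0.5921 0.6167] y [-0.017  -0.0073  0.3382  0.3415]
scene -0.28 4865 x [0.5334 0.5384 0.5962 0.6206] y [-0.0287 -0.0186  0.3271  0.3304]
scene -0.26 4865 x [0.5337 0.5396 0.6016 0.6243] y [-0.0404 -0.03    0.3157  0.319 ]
red 80 [[ 0.667  0.052  0.103]
 [ 0.563 -0.085  0.08 ]
 [ 0.672  0.064  0.108]]
```

View pics/top1.png

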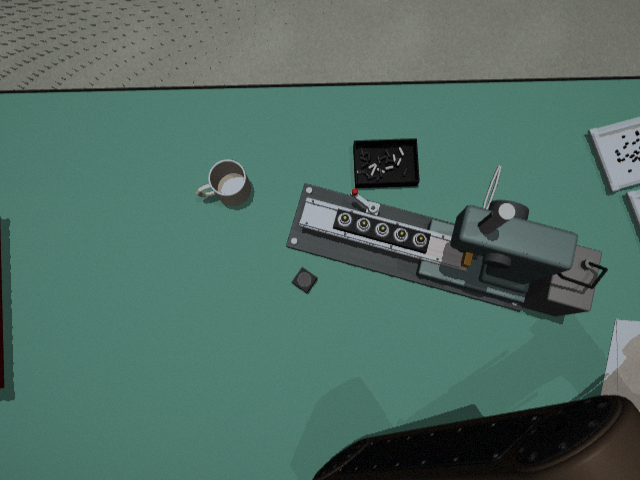

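View pics/scene1.png

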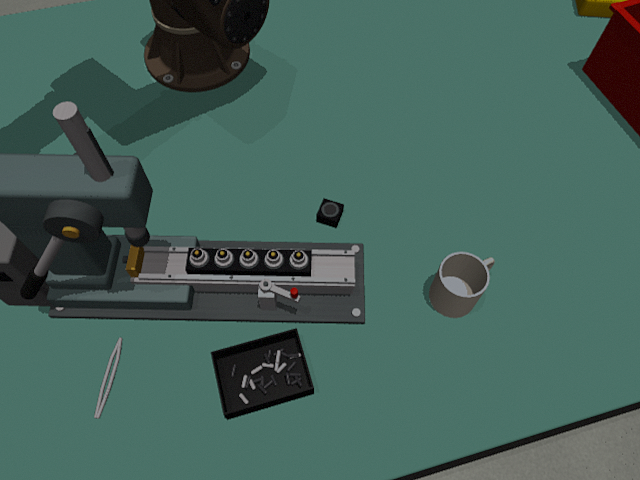

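Request:
{"method": "carry_out", "body": {"commands": [{"dp":[0,0,-0.032],"rotation":[0,0,-7.04]},{"dp":[0,0,-0.032],"rotation":[0,0,-7.04]},{"dp":[0,0,-0.032],"rotation":[0,0,-7.04]},{"dp":[0,0,-0.032],"rotation":[0,0,-7.04]},{"dp":[0,0,-0.032],"rotation":[0,0,-7.04]},{"dp":[0,0,-0.032],"rotation":[0,0,-7.04]},{"dp":[0,0,-0.032],"rotation":[0,0,-7.04]},{"dp":[0,0,-0.026],"rotation":[0,0,-7.04]}], "grip": 0}}

```text
t: 2.1
eef_pos: [0.1966, -0.6456, 0.5031]
ee_rot: [-3.141, -0.001, -1.859]
force: [1.0, -0.6, 0.1]
width: 0.0129
gripper_force: 0.0
```

Request:
{"method": "carry_out", "body": {"commands": [{"dp":[-0.0547,-0.0116,0],"rotation":[0,0,0]},{"dp":[-0.0547,-0.0116,0],"rotation":[0,0,0]},{"dp":[-0.0547,-0.0116,0],"rotation":[0,0,0]},{"dp":[-0.0547,-0.0116,0],"rotation":[0,0,0]},{"dp":[-0.0547,-0.0116,0],"rotation":[0,0,0]},{"dp":[-0.0547,-0.0116,0],"rotation":[0,0,0]},{"dp":[-0.0547,-0.0116,0],"rotation":[0,0,0]},{"dp":[-0.0547,-0.0116,0],"rotation":[0,0,0]}]}}

```text
t: 3.1
eef_pos: [0.4119, -0.2516, 0.5019]
ee_rot: [-3.141, 0.0, -1.863]
force: [0.4, -0.2, -0.6]
width: 0.0004
gripper_force: 0.0
```

Request:
{"method": "carry_out", "body": {"commands": [{"dp":[-0.0547,-0.0116,0],"rotation":[0,0,0]},{"dp":[-0.0547,-0.0116,0],"rotation":[0,0,0]},{"dp":[-0.0547,-0.0116,0],"rotation":[0,0,0]},{"dp":[-0.0547,-0.0116,0],"rotation":[0,0,0]},{"dp":[-0.0547,-0.0116,0],"rotation":[0,0,0]},{"dp":[-0.0547,-0.0116,0],"rotation":[0,0,0]},{"dp":[-0.0547,-0.0116,0],"rotation":[0,0,0]},{"dp":[-0.0547,-0.0116,0],"rotation":[0,0,0]}]}}

```text
t: 4.1
eef_pos: [0.627, 0.1407, 0.5018]
ee_rot: [-3.141, 0.0, -1.863]
force: [0.4, 0.1, -0.1]
width: 0.0004
gripper_force: 0.0
```

Request:
{"method": "carry_out", "body": {"commands": [{"dp":[0,0,0.06],"rotation":[0,0,0]},{"dp":[0,0,0.06],"rotation":[0,0,0]},{"dp":[0,0,0.06],"rotation":[0,0,0]},{"dp":[0,0,0.06],"rotation":[0,0,0]},{"dp":[0,0,0.01],"rotation":[0,0,0]}]}}

```text
t: 4.72
eef_pos: [0.6244, 0.1382, 0.2475]
ee_rot: [3.136, -0.005, -1.863]
force: [0.4, -0.1, 1.0]
width: 0.0005
gripper_force: 0.0
```

Run:
```python
from h import *
pic,P=cam('wrist'); save('wrist1',pic); print(readout.get_state()['eef_pos'])
th=-.292; ex=np.array([np.cos(th),np.sin(th)]);ey=np.array([-ex[1],ex[0]]); O=np.array([.5755,-.0289])
X=(P[...,:2]-O)@ex; Y=(P[...,:2]-O)@ey; z=P[...,2]
for r in vision.trace('carrier1','wrist'):
    m=r['pixels']&(z>.098)&(z<.115)
    if m.sum()>50:
        c,rad=cv2.minEnclosingCircle(np.c_[X[m],Y[m]].astype(np.float32)); print(round(r['score'],2),m.sum(),np.round([*c,rad,z[m].mean()],4))
m=(z>.055)&(z<.0665)&(abs(X)<.02)&(Y<.23); print('bed',m.sum(), z[m].mean() if m.any() else 0, np.percentile(Y[m],[1,50,99.8]) if m.any() else 0)
m=(z>.0665)&(z<.076)&(abs(X)<.036)&(Y>.14)&(Y<.19); print('strips',m.sum(),np.percentile(X[m],[1,50,99]) if m.any() else 0)
m=(z>.08)&(z<.092)&(abs(X)<.025)&(Y>.1)&(Y<.15);print('c5 top',m.sum(),np.percentile(Y[m],[50,98,99.8]) if m.any() else 0)
h=cv2.cvtColor(pic,cv2.COLOR_RGB2HSV); m=((h[...,0]<8)|(h[...,0]>172))&(h[...,1]>140)&(z>.1)&(z<.112)&(X>.02)
print('knob',m.sum(),X[m].mean(),Y[m].mean(),z[m].mean())
```

```text
[0.62558086 0.13856418 0.24926163]
0.84 394 [0.0014 0.0335 0.0097 0.1032]
0.71 962 [0.0017 0.0703 0.0106 0.104 ]
0.57 839 [0.0018 0.1104 0.0104 0.1041]
bed 4570 0.06163340778866222 [0.13306073 0.16546904 0.20133914]
strips 1460 [-0.02679828  0.00205151  0.0309561 ]
c5 top 1869 [0.11891182 0.13031093 0.13045194]
knob 261 0.06301714014802222 0.10561165889898318 0.10539426280642314
```

View pics/wrist1.png

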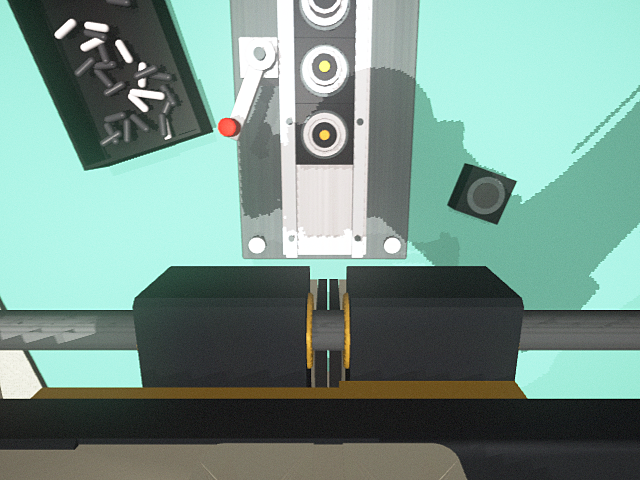

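Run:
```python
from h import *
pic,P=cam('wrist'); s=readout.get_state(); T=R.from_euler('xyz',s['ee_rot']).as_matrix(); print(s['eef_pos'],s['ee_rot'])
Q=(P-s['eef_pos'])@T
for r in (262,270,280,290,300,320,350,380):
    print(r,[tuple(int(round(v*1000)) for v in Q[r,c]) if not np.isnan(Q[r,c,0]) else None for c in (145,200,260,300,312,322,330,338,345,400,460,510)])
```

```text
[0.62761141 0.13927529 0.25373698] [-3.13935766e+00  8.82519552e-04 -1.86243451e+00]
262 [(-56, -175, 256), (-56, -122, 254), (-56, -65, 254), (-56, -27, 254), (-56, -16, 255), (-55, -6, 253), (-56, 1, 254), (-56, 9, 254), (-56, 16, 254), (-56, 68, 253), (-56, 125, 254), (-56, 172, 253)]
270 [(-64, -175, 254), (39, -28, -46), (39, -16, -46), (39, -7, -46), (-64, -16, 255), (-64, -6, 254), (-64, 1, 254), (-64, 9, 255), (-64, 16, 254), (39, 14, -46), (39, 27, -46), (-64, 174, 254)]
280 [(-74, -177, 255), (40, -26, -53), (39, -15, -52), (39, -7, -53), (12, -7, 22), (11, -3, 25), (10, 0, 26), (12, 3, 22), (12, 5, 21), (39, 13, -52), (39, 25, -52), (-74, 175, 254)]
290 [(40, -35, -59), (40, -25, -58), (39, -14, -57), (39, -7, -57), (12, -7, 11), (10, -3, 15), (11, 0, 15), (10, 3, 16), (12, 5, 11), (40, 12, -59), (39, 23, -58), (39, 32, -58)]
300 [(39, -34, -61), (39, -24, -62), (39, -13, -62), (39, -6, -62), (35, -4, -52), (10, -3, 6), (10, 0, 6), (11, 2, 5), (36, 2, -54), (39, 11, -61), (39, 22, -62), (39, 31, -61)]
320 [(36, -33, -63), (35, -24, -62), (35, -13, -62), (35, -6, -62), (32, -4, -55), (32, -2, -55), (32, -1, -55), (32, 1, -55), (34, 2, -59), (35, 11, -62), (36, 22, -63), (35, 31, -62)]
350 [None, (30, -24, -62), (30, -13, -63), (29, -6, -62), (24, -5, -53), (5, -3, -18), (5, -1, -19), (5, 2, -19), (29, 2, -60), (30, 11, -63), (29, 23, -62), (29, 32, -61)]
380 [(23, -35, -62), (24, -25, -62), (23, -14, -62), (23, -6, -62), (5, -5, -34), (-5, -3, -19), (-4, -1, -20), (-5, 2, -19), (12, 3, -45), (23, 12, -62), (24, 23, -63), (24, 32, -63)]
```

Request:
{"method": "carry_out", "body": {"commands": [{"dp":[0,0,0.05],"rotation":[0,0,0]},{"dp":[0,0,0.05],"rotation":[0,0,0]},{"dp":[0,0,0.04],"rotation":[0,0,0]},{"dp":[0,0,0.01],"rotation":[0,0,0]},{"dp":[0,0,0],"rotation":[0,0,0]},{"dp":[0,0,0],"rotation":[0,0,0]},{"dp":[0,0,0],"rotation":[0,0,0]}]}}

```text
t: 5.75
eef_pos: [0.6274, 0.1395, 0.1035]
ee_rot: [-3.139, 0.002, -1.863]
force: [0.7, -0.3, 0.7]
width: 0.0005
gripper_force: 0.0
```

```bash
cat >> h.py <<'E'
O=np.array([.5774,-.0284]); th=-.292; ex=np.array([np.cos(th),np.sin(th)]);ey=np.array([-ex[1],ex[0]])
def press():
    s=readout.get_state(); d=s['eef_pos'][:2]-O
    print('t',s['t'],'press xyz mm',np.round(1000*np.array([d@ex,d@ey,s['eef_pos'][2]]),1),'rot',np.round(s['ee_rot'],4),'F',np.round(s['force'],1))
E
python3 -c "
from h import *
press()"
```

```text
t 5.75 press xyz mm [ -0.4 175.2 103.5] rot [-3.1394e+00  2.0000e-03 -1.8627e+00] F [ 0.7 -0.3  0.7]
```

Request:
{"method": "carry_out", "body": {"commands": [{"dp":[0.009,0,0.0015],"rotation":[0,0,0]},{"dp":[0.009,0,0.0015],"rotation":[0,0,0]},{"dp":[0.006,0,0],"rotation":[0,0,0]},{"dp":[0.004,0,0],"rotation":[0,0,0]},{"dp":[0.003,0,0],"rotation":[0,0,0]},{"dp":[0.003,0,0],"rotation":[0,0,0]},{"dp":[0.003,0,0],"rotation":[0,0,0]},{"dp":[0.003,0,0],"rotation":[0,0,0]}]}}

```text
t: 6.75
eef_pos: [0.6152, 0.101, 0.0986]
ee_rot: [-3.141, 0.001, -1.863]
force: [0.2, 2.0, -0.7]
width: 0.0004
gripper_force: 1.2
```

```bash
python3 -c "
from h import *
press()"
```

```text
t 6.75 press xyz mm [ -1.1 134.8  98.6] rot [-3.1411e+00  7.0000e-04 -1.8625e+00] F [ 0.2  2.  -0.7]
```

Request:
{"method": "carry_out", "body": {"commands": [{"dp":[0.004,0,0],"rotation":[0,0,0]},{"dp":[0.005,0,0],"rotation":[0,0,0]},{"dp":[0.006,0,0],"rotation":[0,0,0]},{"dp":[0.006,0,0],"rotation":[0,0,0]},{"dp":[0.006,0,0],"rotation":[0,0,0]},{"dp":[0.006,0,0],"rotation":[0,0,0]},{"dp":[0.005,0,0],"rotation":[0,0,0]},{"dp":[0.005,0,0],"rotation":[0,0,0]}]}}

```text
t: 7.75
eef_pos: [0.6024, 0.0592, 0.0986]
ee_rot: [3.142, -0.0, -1.863]
force: [0.5, 2.5, 0.2]
width: 0.0004
gripper_force: 1.3
```

```bash
python3 -c "
from h import *
press()"
```

```text
t 7.75 press xyz mm [-1.2 91.1 98.6] rot [ 3.1416 -0.     -1.8629] F [0.5 2.5 0.2]
```

Request:
{"method": "carry_out", "body": {"commands": [{"dp":[0.004,0,0],"rotation":[0,0,0]},{"dp":[0.004,0,0],"rotation":[0,0,0]},{"dp":[0.004,0,0],"rotation":[0,0,0]},{"dp":[0.003,0,0],"rotation":[0,0,0]},{"dp":[0.003,0,0],"rotation":[0,0,0]},{"dp":[0.002,0,0],"rotation":[0,0,0]},{"dp":[0.002,0,0],"rotation":[0,0,0]},{"dp":[0.001,0,0],"rotation":[0,0,0]}]}}

```text
t: 8.75
eef_pos: [0.5959, 0.0374, 0.0986]
ee_rot: [-3.142, 0.0, -1.863]
force: [0.0, 2.8, -0.6]
width: 0.0006
gripper_force: 1.3
```

```bash
python3 -c "
from h import *
press()"
```

```text
t 8.75 press xyz mm [-1.2 68.4 98.6] rot [-3.1416  0.     -1.8628] F [ 0.   2.8 -0.6]
```

Creep to the stop at 1 mm per row, watching for force.

Request:
{"method": "carry_out", "body": {"commands": [{"dp":[0.001,0,0],"rotation":[0,0,0]},{"dp":[0.001,0,0],"rotation":[0,0,0]},{"dp":[0.001,0,0],"rotation":[0,0,0]},{"dp":[0.001,0,0],"rotation":[0,0,0]},{"dp":[0.001,0,0],"rotation":[0,0,0]}]}}

```text
t: 9.38
eef_pos: [0.5945, 0.0327, 0.0986]
ee_rot: [-3.142, 0.0, -1.863]
force: [0.2, 2.6, -0.6]
width: 0.0004
gripper_force: 1.4
```

Request:
{"method": "carry_out", "body": {"commands": [{"dp":[0.001,0,0],"rotation":[0,0,0]},{"dp":[0.001,0,0],"rotation":[0,0,0]}]}}

```text
t: 9.62
eef_pos: [0.5942, 0.0311, 0.0986]
ee_rot: [-3.141, 0.001, -1.863]
force: [1.2, 7.9, -1.0]
width: 0.0002
gripper_force: 3.3
```

Request:
{"method": "carry_out", "body": {"commands": [{"dp":[0.0005,0,0],"rotation":[0,0,0]},{"dp":[0,0,0],"rotation":[0,0,0]}]}}

```text
t: 9.88
eef_pos: [0.5943, 0.0311, 0.0987]
ee_rot: [-3.141, 0.001, -1.863]
force: [1.4, 5.1, -0.4]
width: 0.0002
gripper_force: 3.0
```

Run:
```python
from h import *
press()
for n in('scene','top'):
    pic,P=cam(n)
    if n=='scene': save('scene3',cv2.resize(pic[150:350,60:380],None,fx=2.5,fy=2.5))
    C=[]
    for r in vision.trace('carrier1',n):
        Q=P[r['pixels']]; Q=Q[(Q[:,2]>.098)&(Q[:,2]<.115)]
        if len(Q)>20:
            c=np.array(cv2.minEnclosingCircle(Q[:,:2].astype(np.float32))[0])-O; C.append([c@ex,c@ey,len(Q)])
    print(n,np.round(C,4).tolist())
```

```text
t 9.875 press xyz mm [-0.9 61.8 98.7] rot [-3.1406e+00  1.4000e-03 -1.8627e+00] F [ 1.4  5.1 -0.4]
scene [[0.0003, -0.0504, 129.0], [0.0008, -0.1305, 131.0], [-0.0, -0.0898, 131.0], [0.0002, -0.0102, 129.0]]
top [[-0.0028, -0.091, 89.0], [-0.0029, -0.0105, 84.0], [-0.0028, -0.0507, 87.0], [-0.0085, -0.1279, 33.0]]
```

View pics/scene3.png

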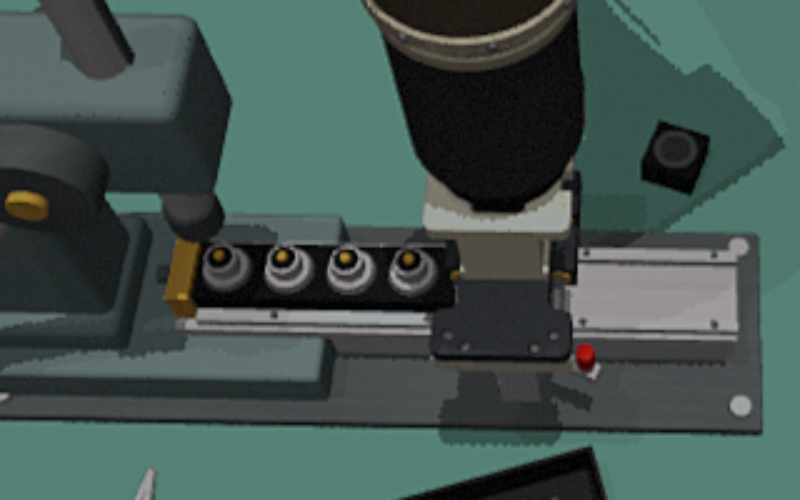

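Request:
{"method": "carry_out", "body": {"commands": [{"dp":[-0.004,0,0],"rotation":[0,0,0]},{"dp":[-0.02,0,0],"rotation":[0,0,0]},{"dp":[0,0,-0.035],"rotation":[0,0,0]},{"dp":[0,0,-0.035],"rotation":[0,0,0]},{"dp":[-0.008,-0.031,0],"rotation":[0,0,0]},{"dp":[-0.008,-0.031,0],"rotation":[0,0,0]},{"dp":[-0.007,-0.031,0],"rotation":[0,0,0]},{"dp":[0,0,0],"rotation":[0,0,0]}]}}

```text
t: 11.08
eef_pos: [0.6977, 0.0489, 0.1673]
ee_rot: [3.141, -0.001, -1.863]
force: [-0.8, -0.2, -0.5]
width: 0.0006
gripper_force: 0.0
```

Request:
{"method": "carry_out", "body": {"commands": [{"dp":[0,0,0.03],"rotation":[0,0,0]},{"dp":[0,0,0.024],"rotation":[0,0,0]},{"dp":[0,0,0],"rotation":[0,0,0]},{"dp":[0,0,0],"rotation":[0,0,0]}]}}

```text
t: 11.58
eef_pos: [0.6967, 0.049, 0.1156]
ee_rot: [-3.141, 0.0, -1.862]
force: [0.8, -0.2, 0.7]
width: 0.0005
gripper_force: 0.0
```

```bash
python3 -c "
from h import *
press()
pic,P=cam('wrist'); save('wrist3',pic)"
```

```text
t 11.575 press xyz mm [ 92.  108.4 115.6] rot [-3.1407e+00  1.0000e-04 -1.8622e+00] F [ 0.8 -0.2  0.7]
```

View pics/wrist3.png

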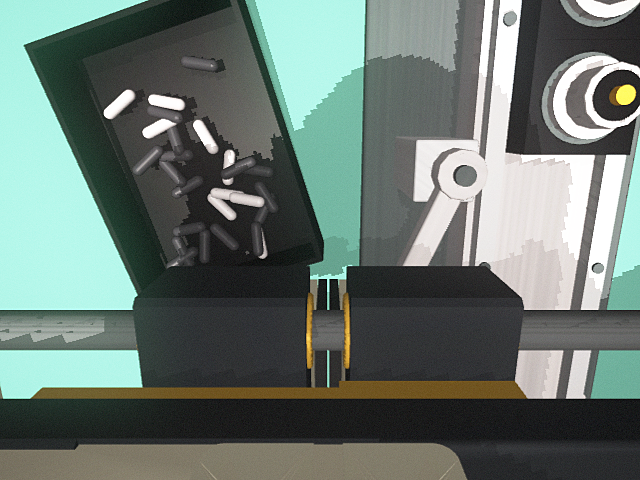

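Request:
{"method": "carry_out", "body": {"commands": [{"dp":[0,0.009,0.001],"rotation":[0,0,0]},{"dp":[0,0.008,0.001],"rotation":[0,0,0]},{"dp":[0,0.008,0],"rotation":[0,0,0]},{"dp":[0,0.009,0],"rotation":[0,0,0]},{"dp":[0,0.009,0],"rotation":[0,0,0]},{"dp":[0.002,0.009,0],"rotation":[0,0,0]},{"dp":[0.003,0.008,0],"rotation":[0,0,0]},{"dp":[0.004,0.008,0],"rotation":[0,0,0]}]}}

```text
t: 12.62
eef_pos: [0.6284, 0.0587, 0.1126]
ee_rot: [-3.141, -0.001, -1.863]
force: [5.8, -8.8, -2.7]
width: 0.0005
gripper_force: 4.3
```

```bash
python3 -c "
from h import *
press()
pic,P=cam('scene'); save('scene4',cv2.resize(pic[180:340,180:400],None,fx=3,fy=3))"
```

```text
t 12.625 press xyz mm [ 23.7  98.1 112.6] rot [-3.1410e+00 -9.0000e-04 -1.8626e+00] F [ 5.8 -8.8 -2.7]
```

View pics/scene4.png

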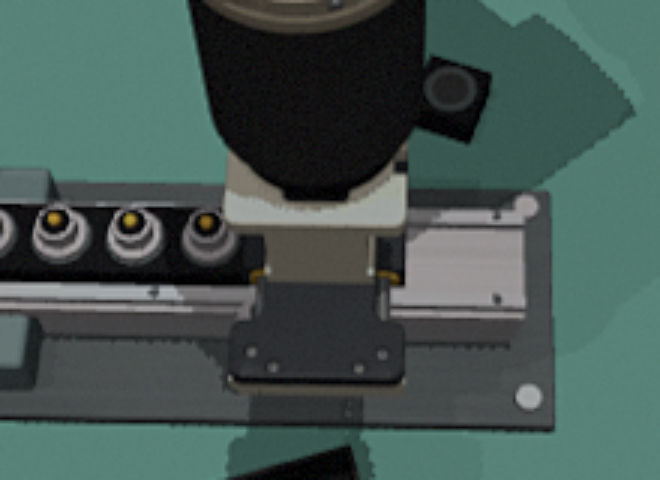

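Request:
{"method": "carry_out", "body": {"commands": [{"dp":[0.0038,0.0037,0],"rotation":[0,0,0]},{"dp":[0.0042,0.0034,0],"rotation":[0,0,0]},{"dp":[0.0045,0.0031,0],"rotation":[0,0,0]},{"dp":[0.0045,0.0026,0],"rotation":[0,0,0]}]}}

```text
t: 13.18
eef_pos: [0.6137, 0.0462, 0.1129]
ee_rot: [-3.137, 0.001, -1.862]
force: [14.8, -7.4, -8.5]
width: 0.0004
gripper_force: 7.9
```

```bash
python3 -c "
from h import *
press()
s=readout.get_state()['force'][:2];print(s@ex,s@ey)"
```

```text
t 13.175 press xyz mm [ 13.2  81.9 112.9] rot [-3.1370e+00  1.1000e-03 -1.8622e+00] F [14.8 -7.4 -8.5]
16.31052815814222 -2.844577863986861
```

Request:
{"method": "carry_out", "body": {"commands": [{"dp":[0,-0.01,0],"rotation":[0,0,0]},{"dp":[-0.005,-0.01,0],"rotation":[0,0,0]},{"dp":[-0.02,0,-0.03],"rotation":[0,0,0]},{"dp":[-0.05,0,-0.06],"rotation":[0,0,0]},{"dp":[-0.05,0,-0.05],"rotation":[0,0,0]},{"dp":[0,0,0],"rotation":[0,0,0]},{"dp":[0,0,0],"rotation":[0,0,0]},{"dp":[0,0,0],"rotation":[0,0,0]}]}}

```text
t: 14.18
eef_pos: [0.6613, 0.1451, 0.2333]
ee_rot: [3.139, -0.002, -1.863]
force: [0.2, 0.3, -0.8]
width: 0.0003
gripper_force: 0.0
```

Run:
```python
from h import *
press()
pic,P=cam('wrist'); save('wrist4',pic)
D=P[...,:2]-O; X=D@ex;Y=D@ey;z=P[...,2]
h=cv2.cvtColor(pic,cv2.COLOR_RGB2HSV); m=((h[...,0]<8)|(h[...,0]>172))&(h[...,1]>140)&(z>.1)&(z<.112)
print('knob',m.sum(),X[m].mean(),Y[m].mean(),z[m].mean())
```

```text
t 14.175 press xyz mm [ 30.4 190.3 233.3] rot [ 3.1394e+00 -1.6000e-03 -1.8634e+00] F [ 0.2  0.3 -0.8]
knob 311 -0.006179519743241099 0.0716672248878236 0.10548169660681042
```

View pics/wrist4.png

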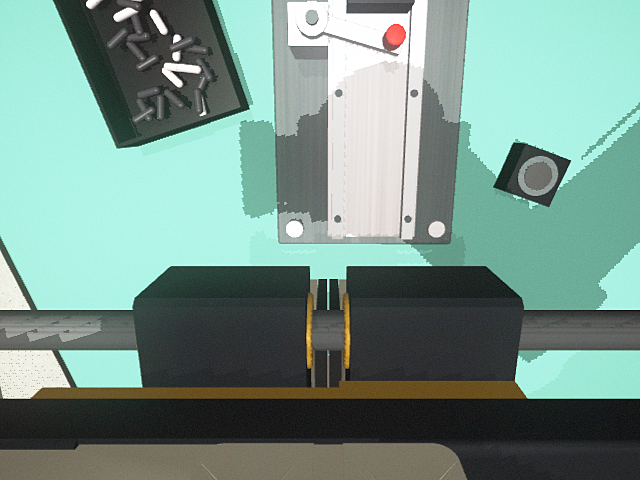

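Request:
{"method": "carry_out", "body": {"commands": [{"dp":[0.04,0.0185,0],"rotation":[0,0,0]},{"dp":[0.04,0.0185,0],"rotation":[0,0,0]},{"dp":[0,0,0.04],"rotation":[0,0,0]},{"dp":[0,0,0.04],"rotation":[0,0,0]},{"dp":[0,0,0.03],"rotation":[0,0,0]},{"dp":[0,0,0.012],"rotation":[0,0,0]},{"dp":[0,0,0],"rotation":[0,0,0]},{"dp":[0,0,0],"rotation":[0,0,0]}]}}

```text
t: 15.22
eef_pos: [0.6044, 0.08, 0.114]
ee_rot: [-3.14, 0.001, -1.863]
force: [-0.4, -0.5, -0.2]
width: 0.0004
gripper_force: 0.0
```

```bash
python3 -c "
from h import *
press()"
```

```text
t 15.225 press xyz mm [ -5.3 111.6 114. ] rot [-3.1401e+00  1.0000e-03 -1.8627e+00] F [-0.4 -0.5 -0.2]
```

Request:
{"method": "carry_out", "body": {"commands": [{"dp":[0.008,0.001,0.001],"rotation":[0,0,0]},{"dp":[0.007,0,0.001],"rotation":[0,0,0]},{"dp":[0.005,0,0],"rotation":[0,0,0]},{"dp":[0.004,0,0],"rotation":[0,0,0]},{"dp":[0.003,0,0],"rotation":[0,0,0]},{"dp":[0.003,0,0],"rotation":[0,0,0]},{"dp":[0.002,0,0],"rotation":[0,0,0]},{"dp":[0.002,0,0],"rotation":[0,0,0]}]}}

```text
t: 16.23
eef_pos: [0.5929, 0.0475, 0.1107]
ee_rot: [-3.142, -0.0, -1.863]
force: [-1.0, 1.8, 0.1]
width: 0.0002
gripper_force: 0.8
```

Request:
{"method": "carry_out", "body": {"commands": [{"dp":[0.0015,0,0],"rotation":[0,0,0]},{"dp":[0.001,0,0],"rotation":[0,0,0]}]}}

```text
t: 16.48
eef_pos: [0.5925, 0.0456, 0.1108]
ee_rot: [-3.141, 0.001, -1.863]
force: [-1.8, 5.9, 0.2]
width: -0.0
gripper_force: 3.1
```

Request:
{"method": "carry_out", "body": {"commands": [{"dp":[0.001,0,0],"rotation":[0,0,0]},{"dp":[0.001,0,0],"rotation":[0,0,0]}]}}

```text
t: 16.73
eef_pos: [0.5925, 0.045, 0.1109]
ee_rot: [-3.14, 0.003, -1.863]
force: [-1.0, 13.7, -1.7]
width: 0.0002
gripper_force: 6.3
```

```bash
python3 -c "
from h import *
press()"
```

```text
t 16.725 press xyz mm [ -6.7  74.7 110.9] rot [-3.1402  0.0032 -1.8628] F [-1.  13.7 -1.7]
```

Against the hard stop (14 N, y as expected). Back away and rise, then check.

Request:
{"method": "carry_out", "body": {"commands": [{"dp":[-0.005,0,0],"rotation":[0,0,0]},{"dp":[-0.025,0,0],"rotation":[0,0,0]},{"dp":[-0.02,0,-0.04],"rotation":[0,0,0]},{"dp":[-0.03,0,-0.05],"rotation":[0,0,0]},{"dp":[-0.03,0,-0.05],"rotation":[0,0,0]},{"dp":[0,0,-0.04],"rotation":[0,0,0]},{"dp":[0,0,0],"rotation":[0,0,0]},{"dp":[0,0,0],"rotation":[0,0,0]}]}}

```text
t: 17.73
eef_pos: [0.6231, 0.149, 0.2904]
ee_rot: [3.141, -0.0, -1.863]
force: [-0.4, -1.2, -0.9]
width: 0.0002
gripper_force: 0.0
```

Run:
```python
from h import *
press()
pic,P=cam('wrist'); save('wrist5',pic)
D=P[...,:2]-O; X=D@ex;Y=D@ey;z=P[...,2]
h=cv2.cvtColor(pic,cv2.COLOR_RGB2HSV); m=((h[...,0]<8)|(h[...,0]>172))&(h[...,1]>140)&(z>.1)&(z<.112)
print('knob',m.sum(),X[m].mean(),Y[m].mean())
for n in ('wrist','scene'):
    if n=='scene': pic,P=cam(n)
    for r in vision.trace('carrier1',n):
        Q=P[r['pixels']]; Q=Q[(Q[:,2]>.098)&(Q[:,2]<.115)]
        if len(Q)>20:
            c=np.array(cv2.minEnclosingCircle(Q[:,:2].astype(np.float32))[0])-O; print(n,np.round([c@ex,c@ey,len(Q)],4))
```

```text
t 17.725 press xyz mm [ -7.3 183.1 290.4] rot [ 3.1413e+00 -2.0000e-04 -1.8627e+00] F [-0.4 -1.2 -0.9]
knob 209 -0.00816212587324971 0.05856382117282817
wrist [-1.50e-03  4.37e-02  4.05e+02]
scene [ 4.000e-04 -1.301e-01  1.390e+02]
scene [ 1.00e-03 -5.10e-02  1.34e+02]
scene [-2.00e-04 -8.94e-02  1.33e+02]
scene [6.00e-04 3.04e-02 1.29e+02]
scene [ 1.20e-03 -1.04e-02  1.29e+02]
scene [ 2.210e-02 -1.434e-01  7.220e+02]
```

View pics/wrist5.png

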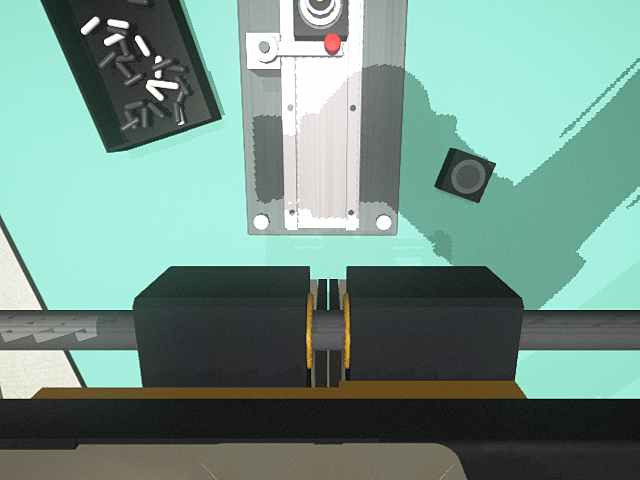

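The picture shows the keeper square across the rail, from its hinge at pixel (row 47, col 263) to its knob at (43, 333), just behind carrier5. The carriers measure -130, -90, -51, -10 and 30 mm in press y, so they are home.

```bash
python3 -c "
from station import arm
print(arm.job_done())"
```

```text
the job is handed in; nothing more can be done
None
```

The job is handed in, with no verdict returned: on the last measurements the five carriers were home against the end stop, the keeper was closed behind the last one, and the arm was clear of everything.

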